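Touch-test the lacquer on the four-lobed plaque

TASK

Check that the lacquer on the four-lobed marble plaque has hardened: with the fingertips lightly touch its larger black medallion for about half a second, lift off, then touch its smaller medallion in the same way and withdraw. Touch gently, without pushing the sprung stand down to its stop, and leave the plaque lying where it is; do not pick anything up, and do not touch the other plaques or disturb the things around.

Things in the scene. Friction and masses are not known exactly. Their poses are not given: they have to be found in the camera images.
- lobed: loose white marble plaque, four-lobed (like a four-leaf clover, 152 mm across opposite lobes, a lobe on each of its +x, -x, +y, -y sides), 20 mm thick, 0.85 kg, lying flat on a sprung stand, its top 80 mm above the bench. Origin: centre of its underside, x, y in its plane, z up. THE PLAQUE TO TEST.
- octagon: loose white marble plaque, eight-sided (136 mm across the flats), 20 mm thick, 0.85 kg, lying flat on a sprung stand, its top 80 mm above the bench. Origin: centre of its underside, x, y in its plane, z up. Not to be touched.
- arched: loose white marble plaque, arched (straight sides and foot, rounded head towards +x; about 142 by 124 mm), 20 mm thick, 0.85 kg, lying flat on a sprung stand, its top 80 mm above the bench. Origin: centre of its underside, x, y in its plane, z up. Not to be touched.
- lobed_large: the larger black lacquered medallion on the four-lobed plaque: a disc 56 mm across, raised 4 mm, 18 mm from the plaque's centre towards the plaque's -x. Origin: centre of its top face, about 84 mm above the bench; z up. (All three plaques carry the same two medallions in the same places.)
- lobed_small: the smaller black lacquered medallion on the four-lobed plaque: a disc 28 mm across, raised 4 mm, 50 mm from the plaque's centre towards the plaque's +x, near its edge. Origin: centre of its top face, about 84 mm above the bench; z up.
- platform_lobed (a joint): how far the sprung platform (104 mm disc) under the four-lobed plaque is pressed down, in m: 0 at rest, 0.012 at its stop. It starts to sink at about 2 N of downward push, then gives 1 mm per N, and springs back. The stand is fixed to the bench; the other two stands are alike.
- tin: small steel tin with a paper label, 66 mm across, 80 mm high, standing loose on the bench. Origin: centre of its underside. Leave alone.
- offcut: loose marble offcut, 50 x 40 x 30 mm high. Origin: centre of its underside. Leave alone.
- brush: brush lying loose on the bench to the left of the stands, handle towards the robot, under 30 mm high. Origin: on its length, at its underside. Leave alone.
Not all that is in view belongs to the job. Leave any brown or green look-alike of the part that bears platform_lobed alone.

How it is judged (in metres and radians):
On the way, in this order (a step that is already met when the one before it is completed fails the run):
1. the fingertips touch the larger medallion of the four-lobed plaque (over 1 N), and not the smaller (contact force between lobed_large and the fingers above 1 N and contact force between lobed_small and the fingers below 0.1 N and value of joint platform_lobed below 0.01 m), for 0.3 s.
2. the fingers are lifted off the plaque (contact force between lobed and the fingers below 0.05 N and value of joint platform_lobed below 0.001 m), for 0.1 s.
3. the fingertips touch the smaller medallion of the four-lobed plaque (over 1 N), and not the larger (contact force between lobed_small and the fingers above 1 N and contact force between lobed_large and the fingers below 0.1 N and value of joint platform_lobed below 0.01 m), for 0.3 s.
At the end, for the whole second after the job is handed in: Both medallions of the four-lobed plaque have been touched, the larger first; its stand has sprung back to within 1 mm, the plaque lies level and at rest within 8 mm of where it began, and so do the other plaques, the tin, the offcut and the brush (value of joint platform_lobed below 0.001 m and distance of each of lobed, octagon, arched, tin, offcut, brush from where it was at the start of the episode below 0.008 m and angle between lobed's own z axis and vertical below 0.03 rad and linear speed of each of lobed, octagon, arched, tin, offcut, brush below 0.01 m/s).
It fails at once if the four-lobed plaque pressed hard (over 20 N) or its platform pushed more than 10 mm down (contact force between lobed and the arm above 20 N or contact force between lobed and the fingers above 20 N or value of joint platform_lobed above 0.01 m).
It fails at once if the four-lobed plaque lifted, carried or shoved more than 20 mm, or tipped by more than 0.15 rad (distance of lobed from where it was at the start of the episode above 0.02 m or angle between lobed's own z axis and vertical above 0.15 rad).
It fails at once if another plaque touched (contact force between any of octagon, arched and the fingers above 0.3 N or contact force between any of octagon, arched and the arm above 0.3 N).
It fails at once if the tin, the offcut or the brush moved more than 8 mm (distance of any of tin, offcut, brush from where it was at the start of the episode above 0.008 m).
It also fails if it takes over 40 s, if anything falls off the work surface, if the arm or the gripper's body presses on something with over 40 N, if the wrist force passes 120 N, or if a joint passes its speed limit or range.

ROBOT

A 7-joint arm with a two-finger parallel gripper is mounted at the origin on the work surface. World frame = base frame: x ahead of the robot, y to its left, z up, the work surface at z = 0. Lengths are in mm, angles in rad, forces in N, time in s.
With the tool pointing down it reaches from about 425 to 875 mm from the base axis. Payload 9.9 kg.
Tool frame: the origin (TCP) lies between the finger pads; the fingertips stand 8 mm ahead of it and the grasp point (between the pads) lies 11 mm behind it (robot.tips_ahead is the distance from the TCP to the fingertips, in mm); z points along the fingers, y is the line along which they close (so a half turn about z gives the same grasp; the last joint's range is limited). The gripper opens to 85 mm and grips with 20 to 120 N. Pads are 22 mm wide; open, the fingers measure 114 mm over their backs; the gripper's body (76 mm by 85 mm) begins 54 mm behind the grasp point. The pads swing forward as they close: fully open they stand 13 mm farther back than shut.
Start: joints at [-1.291, 0.576, 0.025, 1.437, -0.015, 1.129, -0.057], TCP at [240.177, 630.828, 203.889] pointing down, gripper open.
Joint ranges: [-2.76, 2.76], [-0.34, 2.15], [-1.52, 1.57], [0.19, 2.46], [-1.09, 4.23], [0.17, 1.99], [-2.82, 2.82]. Speed limits (rad/s): [2.22, 2.22, 3.01, 3.01, 3.14, 3.14, 3.14].

INTERFACE

Orientations are given as a rotation vector (axis times angle).
In Python, from plant import observe, optics, robot gives the robot as it stands.
- The arm moves only by the shell command python3 -m handwheel 'ROWS' [FORCE]. ROWS is a JSON object of lists of equal length, an entry for each row: "jaw": the closure in counts, from 0 (fully open) to 255 (shut); "translation": the shift along the world's x, y, z in units of 10 cm (1.0 is 10 cm), a list of three; "spin": the turn about the world's z in units of 0.15 rad (1.0 is 0.15 rad). A call has 1 to 10 rows; each row shifts and turns the commanded pose from where the row before left it; what a row does not reach is not made up. A row lasts 1/8 s, in which the tool goes at most 62.5 mm and 10.7 degrees, less where a joint would pass 70% of its speed; a pose out of reach is approached as far as the arm can. A call with a number of a shift or a turn outside -1 to 1 is refused whole. A call with a gripper value outside its range is refused whole. The fingers move at their own pace and stop on an object; FORCE is the grip in N (left out, the last holds). Time passes only in rows, so rows that do not move let the fingers close. It gives the time, the measured TCP pose, the force, the opening and the grip force at its end, in the units of the state.
- observe(): the state, without advancing time (a new reading comes with each control period).
- optics.get_image(name): name is "side" or "top"; returns a dict with "img" (400x640x3 uint8, red, green, blue), "intrinsics" (3x3 intrinsics, pixels), "D" ([k1, k2, p1, p2, k3] as OpenCV has them; the pictures are not rectified), "world_from_camera" (4x4, takes a point from camera to world coordinates). Camera axes: x right, y down, z forward; pixel columns grow to the right and rows downward; lengths in mm; the calibration is good to about 2 mm. A picture is of the moment at which its call begins. There is no depth.
- robot.close_job(): hands the job in; it is judged then, once.
Trained networks look in the newest picture that a camera, given by its name, has taken for a name from the list of things; names that differ only in an ending like _2 or _b are one class to them, and where a whole thing is asked for, a point or a joint stands for the part that bears it (a point fixed in the world has none). Each returns a list of dicts, best first, with "score" (0 to 1); they miss things now and then, are a little off and sometimes report something else, mostly with a low value. They report only what shows in the picture. A call takes as long as a camera call. They do not tell look-alikes from the thing itself.
- optics.outline_of(camera, thing): "region" (400x640 bool, what is visible of it) and "location" ([column, row] in pixels, amid what is visible of it).
The state is a dict: "time_s": time; "joint_pos": joint angles; "joint_vel": joint speeds; "effort": joint torques, N m; "ee_pos": TCP position; "tcp_rot": TCP orientation; "ft_force": force on the tool from outside, world axes, zero at the start; "wrist_torque": the same for the moment, N m; "grip_width": opening from 0.0 (shut) to 1.0 (fully open); "finger_force": force on a finger pad.
Only numpy, scipy, OpenCV 4.12 (cv2) and the standard library are available. Lean on these libraries where they do the work, as an engineer would, in place of code of your own. Each camera call takes 0.05 s, during which the arm holds its last target. There are 200 camera calls.

## Working session

There is one attempt and no reset: what is moved stays moved. The work goes in short steps, Python scripts to look and compute and a shell command to move; the robot and the scene stay as the last step left them, time stands still between calls to the robot, and variables do not carry over. Pictures are saved under pics/ and viewed, at most 10 in all, crops included, and the job is handed in when it is done.

```bash
mkdir -p pics; ls
cat > h.py <<'E'
import numpy as np, cv2
from plant import observe, optics, robot
def ray(im,px,z):
    K=np.array(im["intrinsics"],float);D=np.array(im["D"],float);T=np.array(im["world_from_camera"],float)
    p=np.atleast_2d(np.array(px,float)).reshape(-1,1,2)
    u=cv2.undistortPoints(p,K,D).reshape(-1,2)
    d=np.c_[u,np.ones(len(u))]@T[:3,:3].T; o=T[:3,3]
    return o+d*((z-o[2])/d[:,2])[:,None]
E
python3 - <<'E'
from h import *
for c in("top","side"):
    im=optics.get_image(c); cv2.imwrite(f"pics/{c}0.png",im["img"][...,::-1])
    for t in("lobed","octagon","arched","lobed_large","lobed_small","platform_lobed","tin","offcut","brush"):
        z={"lobed":80,"octagon":80,"arched":80,"lobed_large":84,"lobed_small":84}.get(t,30)
        for r in optics.outline_of(c,t)[:4]:
            print(c,t,round(r["score"],2),np.round(r["location"]),int(r["region"].sum()),np.round(ray(im,r["location"],z)[0]))
s=observe();print(s["time_s"],s["ee_pos"],s["tcp_rot"],s["ft_force"],s["grip_width"],robot.tips_ahead)
E
```

```text
pics
top lobed 0.84 [360. 186.] 2873 [565.  -6.  80.]
top octagon 0.95 [466. 210.] 3309 [ 514. -238.   80.]
top octagon 0.67 [375. 203.] 118 [526. -39.  80.]
top arched 0.75 [243. 187.] 3061 [557. 255.  80.]
top lobed_large 0.91 [350. 180.] 489 [578.  17.  84.]
top lobed_small 0.62 [374. 204.] 97 [524. -35.  84.]
top platform_lobed 0.91 [289. 288.] 1790 [335. 149.  30.]
top platform_lobed 0.73 [392. 273.] 1708 [375. -83.  30.]
top platform_lobed 0.62 [241. 189.] 2959 [561. 271.  30.]
top tin 0.6 [407. 128.] 889 [ 718. -123.   30.]
top offcut 0.66 [306. 136.] 358 [695. 121.  30.]
top brush 0.84 [186. 210.] 1072 [510. 400.  30.]
side lobed 0.94 [350. 222.] 3099 [556. -19.  80.]
side octagon 0.61 [355. 337.] 6810 [ 512. -262.   80.]
side arched 0.96 [331. 152.] 1943 [564. 224.  80.]
side lobed_large 0.69 [356. 209.] 419 [575.  12.  84.]
side lobed_small 0.71 [334. 228.] 130 [523. -36.  84.]
side platform_lobed 0.87 [235. 188.] 1234 [333. 187.  30.]
side platform_lobed 0.86 [257. 265.] 2106 [375. -56.  30.]
side tin 0.74 [446. 268.] 1724 [ 721. -118.   30.]
side offcut 0.95 [398. 196.] 481 [697. 104.  30.]
side brush 0.85 [285. 143.] 392 [464. 363.  30.]
1.0 [240.1996688  630.85100403 203.91186236] [5.68227531e-01 3.08972471e+00 8.17429553e-05] [-0.06312564 -0.15199738 -0.26020313] 1.0072875174458642 8.0
```

View pics/top0.png

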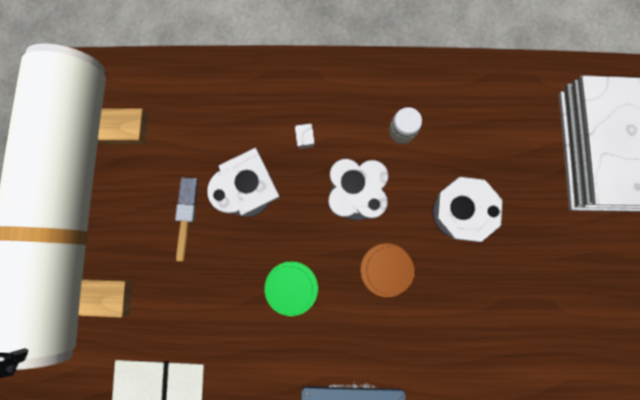

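View pics/side0.png

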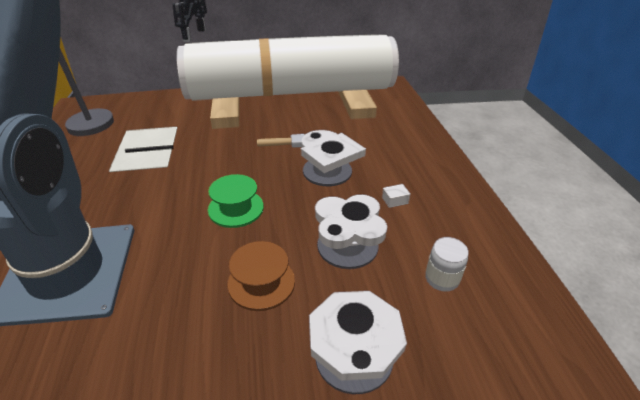

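Three white plaques are candidates in the top view: arched (243,182), four-lobed (358,188) and octagon (468,209). The one in the middle has four round lobes, so it is the target; its large medallion is at (353,181) and its small one at (374,204). The green (291,288) and brown (387,270) stands are look-alikes. I'll refine the medallion positions and confirm in a crop.

Run:
```python
from h import *
out=[]
for c,pts in(("top",[(353,181),(374,204)]),("side",[(355,211),(335,230)])):
    im=optics.get_image(c); g=cv2.cvtColor(im["img"],cv2.COLOR_RGB2GRAY)
    n,l,st,ce=cv2.connectedComponentsWithStats((g<75).astype(np.uint8),connectivity=4)
    P=[]
    for p in pts:
        k=l[p[1],p[0]]; P.append(ray(im,ce[k],84)[0]); print(c,k,st[k],ce[k].round(1),P[-1].round(1))
    d=P[1]-P[0]; print("sep",np.linalg.norm(d).round(1),"ang",np.arctan2(d[1],d[0]).round(3),"centre",(P[0]+d*18/68).round(1))
    x,y=pts[0]; cr=im["img"][y-45:y+60,x-65:x+75,::-1]; out.append(cv2.resize(cr,None,fx=4,fy=4)[:420,:560])
cv2.imwrite("pics/crop.png",cv2.resize(np.hstack(out),(800,300)))
s=observe();print(s["ee_pos"],s["tcp_rot"])
```

```text
top 5 [342 171  22  22 379] [352.7 181.2] [573.8  11.4  84. ]
top 9 [369 200  10   9  71] [373.9 204. ] [523.9 -35.2  84. ]
sep 68.3 ang -2.391 centre [560.6  -0.9  84. ]
side 554 [342 202  27  18 382] [355.1 210.7] [571.5   6.3  84. ]
side 636 [328 225  13  10 102] [334.3 229.3] [522.  -39.3  84. ]
sep 67.3 ang -2.397 centre [558.4  -5.7  84. ]
[240.14141537 630.82982473 203.87711186] [-5.68279457e-01 -3.08970667e+00  8.71902226e-05]
```

View pics/crop.png

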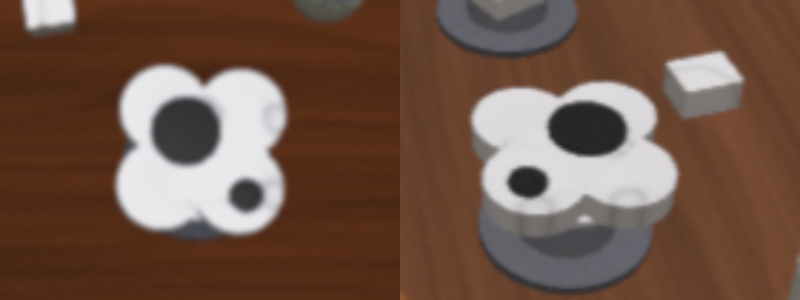

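The crop confirms the four-lobed plaque: larger disc near (573,9), smaller near (523,-37), 68 mm apart as specified. Next I move up, close the jaw and travel over it.

```bash
python3 -m handwheel '{"jaw":[255,255,255,255,255,255,255],"translation":[[0,0,0.5],[0.1,-0.2,0],[0.27,-0.5,0],[0.27,-0.5,0],[0.27,-0.5,0],[0.27,-0.5,0],[0,0,0]],"spin":[0,0,0,0,0,0,0]}'
```

```text
time_s: 1.98
ee_pos: [361.3, 406.3, 254.6]
tcp_rot: [0.579, 3.086, -0.001]
ft_force: [-0.8, 0.3, 0.3]
grip_width: 0.0
finger_force: 0.0
```

```bash
python3 -m handwheel '{"jaw":[255,255,255,255,255,255,255,255,255,255],"translation":[[0.26,-0.5,0],[0.26,-0.5,0],[0.26,-0.5,0],[0.26,-0.5,0],[0.26,-0.5,0],[0.26,-0.5,0],[0.26,-0.5,0],[0.26,-0.4,0],[0,0,0],[0,0,0]],"spin":[0,0,0,0,0,0,0,0,0,0]}'
```

```text
time_s: 3.22
ee_pos: [566.1, 22.3, 253.6]
tcp_rot: [-0.567, -3.089, -0.001]
ft_force: [-0.9, 0.7, -0.4]
grip_width: 0.002
finger_force: 0.0
```

```bash
python3 -m handwheel '{"jaw":[255,255,255,255,255,255],"translation":[[0.07,-0.13,-0.3],[0,0,-0.4],[0,0,-0.4],[0,0,-0.3],[0,0,0],[0,0,0]],"spin":[0,0,0,0,0,0]}'
python3 - <<'E'
from h import *
o=[]
for c,(x,y) in(("top",(353,185)),("side",(350,215))):
    im=optics.get_image(c)["img"][y-50:y+50,x-66:x+67,::-1]; o.append(cv2.resize(im,(400,300),interpolation=cv2.INTER_CUBIC))
cv2.imwrite("pics/a1.png",np.hstack(o))
s=observe();print(s["ee_pos"],s["ft_force"])
E
```

```text
time_s: 3.98
ee_pos: [573.7, 8.9, 115.1]
tcp_rot: [0.566, 3.089, 0.001]
ft_force: [0.6, -0.5, 0.3]
grip_width: 0.002
finger_force: 0.0
[574.10207704   8.4104114  115.46383662] [ 0.69804884 -0.14028705 -0.41610879]
```

View pics/a1.png

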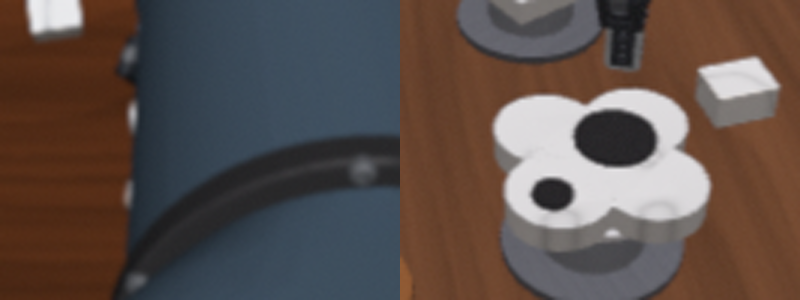

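The side crop shows the closed fingertips at crop (625,68), above the larger disc at (615,137). That gap looks larger than expected, so I'll check by projecting.

Run:
```python
from h import *
im=optics.get_image("side");T=np.linalg.inv(np.array(im["world_from_camera"]))
s=observe();x,y,z=s["ee_pos"]
P=np.array([[x,y,z],[x,y,z-8],[x,y,84],[x,y,z+20],[572.7,9,84]],float)
q=cv2.projectPoints(P,cv2.Rodrigues(T[:3,:3])[0],T[:3,3],np.array(im["intrinsics"]),np.array(im["D"]))[0].reshape(-1,2)
print((x,y,z),robot.tips_ahead); print(q.round(1)); print(((q-[284,165])*3+[400,0]).round())
```

```text
(np.float64(573.9984532423151), np.float64(8.23025014647657), np.float64(115.35038792681033)) 8.0
[[357.2 197.3]
 [357.  200.6]
 [356.2 209.9]
 [357.9 189. ]
 [355.4 209.7]]
[[620.  97.]
 [619. 107.]
 [617. 135.]
 [622.  72.]
 [614. 134.]]
```

Run:
```python
from h import *
im=optics.get_image("side")["img"][140:260,280:440,::-1]
cv2.imwrite("pics/a2.png",cv2.resize(im,(800,600),interpolation=cv2.INTER_CUBIC))
s=observe();print(s["time_s"],s["ee_pos"],s["ft_force"],s["grip_width"])
```

```text
4.175 [573.90667067   8.1082757  115.18807588] [-0.11919521 -0.47559712 -0.41494259] 0.005555601911289526
```

View pics/a2.png

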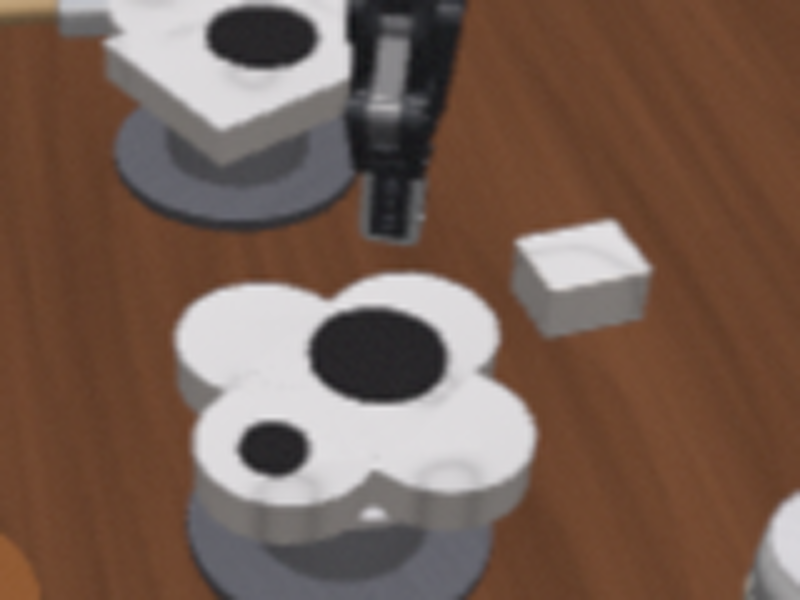

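The fingertip shows at about px (358,188), where (357,201) was predicted. The column fits tips that are about 30 mm higher than the nominal model gives. I'll descend in small steps, watching force and picture.

```bash
python3 -m handwheel '{"jaw":[255,255,255,255],"translation":[[0,0,-0.06],[0,0,-0.06],[0,0,-0.02],[0,0,0]],"spin":[0,0,0,0]}'
python3 - <<'E'
from h import *
c=optics.get_image("side");im=c["img"][140:260,280:440,::-1]
cv2.imwrite("pics/a3.png",cv2.resize(im,(800,600),interpolation=cv2.INTER_CUBIC))
for zz in (84,107,137): print(zz,ray(c,(358.4,188),zz).round())
f=[]
for _ in range(6): f.append(observe()["ft_force"])
print(np.round(f,2))
E
```

```text
time_s: 4.68
ee_pos: [573.0, 7.8, 99.6]
tcp_rot: [-0.568, -3.089, 0.0]
ft_force: [-0.0, -0.0, 0.7]
grip_width: -0.001
finger_force: 0.0
84 [[594.  76.  84.]]
107 [[586.  47. 107.]]
137 [[575.   9. 137.]]
[[-0.5   0.36  0.03]
 [-0.5   0.36  0.03]
 [-0.5   0.36  0.03]
 [-0.5   0.36  0.03]
 [-0.5   0.36  0.03]
 [-0.5   0.36  0.03]]
```

View pics/a3.png

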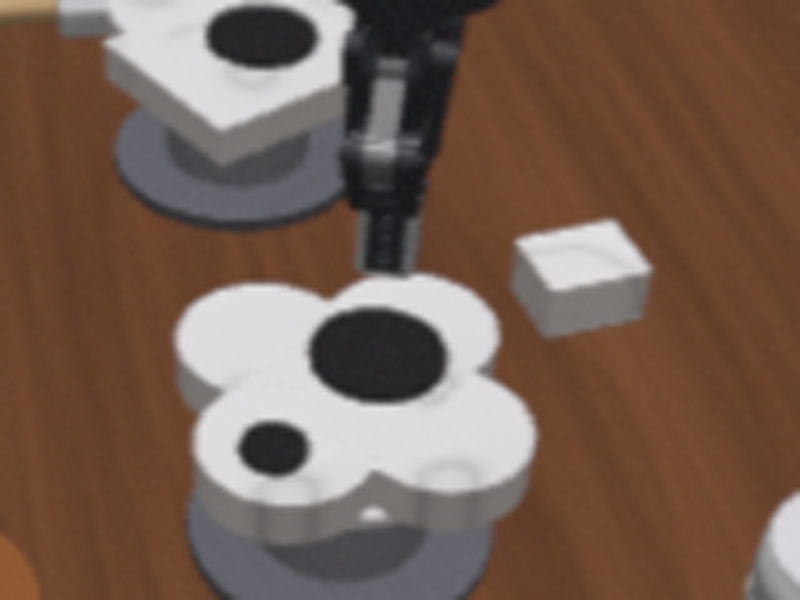

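Run:
```python
from h import *
o=[]
for c,(x0,y0) in(("side",(150,0)),("top",(0,320))):
    m=optics.get_image(c);T=np.linalg.inv(np.array(m["world_from_camera"]));im=cv2.imread(f"pics/{c}0.png")
    b=np.array([240.2,630.8,209])
    P=np.array([b,b+[0,0,30],b+[12,39,0]])
    q=cv2.projectPoints(P,cv2.Rodrigues(T[:3,:3])[0],T[:3,3],np.array(m["intrinsics"]),np.array(m["D"]))[0].reshape(-1,2);print(c,q.round(1), np.array(m["world_from_camera"])[:3,3].round())
    cr=cv2.resize(im[y0:y0+80,x0:x0+80],(400,400),interpolation=cv2.INTER_CUBIC)
    for p,col in zip(q,((0,0,255),(0,255,0),(255,0,0))): cv2.circle(cr,tuple(int(v) for v in (p-[x0,y0])*5),4,col,2)
    o.append(cr)
cv2.imwrite("pics/a4.png",np.hstack(o))
```

```text
side [[196.4  47.9]
 [194.8  37.6]
 [201.7  43.4]] [ 407. -580.  602.]
top [[ 19.9 338.7]
 [  6.8 341.9]
 [  1.7 330.8]] [402.  61. 897.]
```

View pics/a4.png

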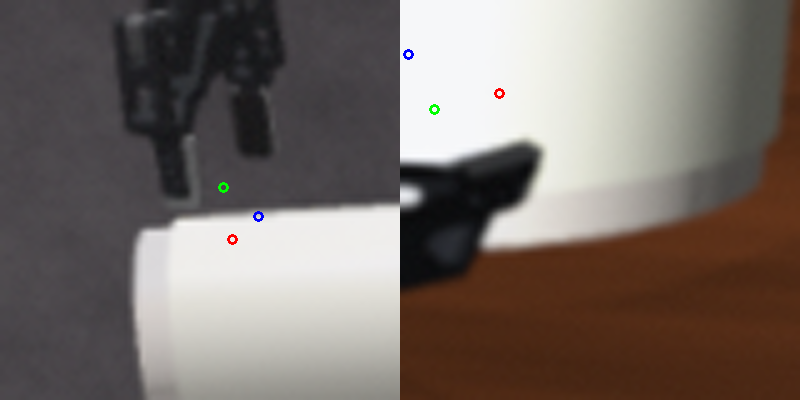

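The start picture also shows the tips away from nominal: near finger at side px (186,39), top px about (27,350). I'll triangulate that fingertip.

Run:
```python
from h import *
def tri(a,b):
    r=[]
    for c,p in((("side"),a),("top",b)):
        m=M[c]; o=np.array(m["world_from_camera"])[:3,3]; d=ray(m,p,0)[0]-o; r.append((o,d/np.linalg.norm(d)))
    A=np.c_[r[0][1],-r[1][1]]; t=np.linalg.lstsq(A,r[1][0]-r[0][0],rcond=None)[0]
    X=[r[i][0]+t[i]*r[i][1] for i in(0,1)]; return np.mean(X,0).round(1),np.linalg.norm(X[0]-X[1]).round(1)
M={c:optics.get_image(c) for c in("side","top")}
for b in((28,349),(26,352),(24,356)): print(tri((186,39.4),b))
for n in ("side",):
    T=np.linalg.inv(np.array(M[n]["world_from_camera"]));m=M[n]
    for dz in(0,15,30,45):
        P=np.array([[240.2-s*44*.355,630.8-s*44*.934,209+dz] for s in(1,-1)])
        print(dz,cv2.projectPoints(P,cv2.Rodrigues(T[:3,:3])[0],T[:3,3],np.array(m["intrinsics"]),np.array(m["D"]))[0].reshape(-1,2).round(1).tolist())
```

```text
(array([228.2, 579.6, 250.1]), np.float64(10.1))
(array([225.2, 583.5, 249.3]), np.float64(5.3))
(array([221.4, 586.7, 248.8]), np.float64(1.2))
0 [[189.5, 53.1], [203.0, 43.1]]
15 [[188.6, 47.9], [202.2, 38.0]]
30 [[187.7, 42.5], [201.5, 32.9]]
45 [[186.7, 37.1], [200.7, 27.7]]
```

Triangulation puts the tips at the right x, y but about 30–40 mm higher than nominal. So contact should come at TCP z of about 55–65. I'll descend guarded.

```bash
python3 -m handwheel '{"jaw":[255,255,255,255],"translation":[[0,0,-0.08],[0,0,-0.08],[0,0,-0.06],[0,0,0]],"spin":[0,0,0,0]}'; python3 -m handwheel '{"jaw":[255,255,255],"translation":[[0,0,-0.05],[0,0,0],[0,0,0]],"spin":[0,0,0]}'
```

```text
time_s: 5.42
ee_pos: [572.8, 7.8, 77.2]
tcp_rot: [-0.568, -3.089, 0.001]
ft_force: [-0.0, -0.3, -0.0]
grip_width: -0.001
finger_force: 0.0
time_s: 5.8
ee_pos: [573.3, 7.8, 73.0]
tcp_rot: [0.568, 3.09, 0.0]
ft_force: [0.3, -0.5, -0.6]
grip_width: -0.003
finger_force: 0.0
```

```bash
python3 -m handwheel '{"jaw":[255,255,255],"translation":[[0,0,-0.03],[0,0,-0.02],[0,0,0]],"spin":[0,0,0]}'
python3 - <<'E'
from h import *
im=optics.get_image("side")["img"][140:260,280:440,::-1]
cv2.imwrite("pics/a5.png",cv2.resize(im,(640,480),interpolation=cv2.INTER_CUBIC))
E
```

```text
time_s: 6.18
ee_pos: [573.0, 7.8, 67.7]
tcp_rot: [-0.568, -3.089, 0.0]
ft_force: [0.9, -0.3, 0.4]
grip_width: 0.003
finger_force: 0.0
```

View pics/a5.png

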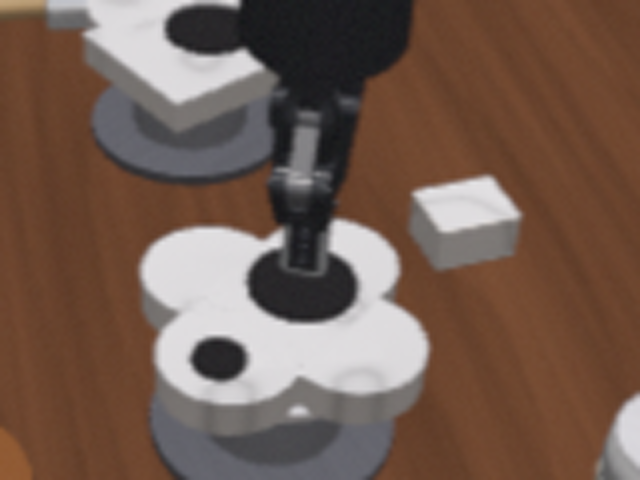

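The tip, at crop (305,272), is over the larger disc centred at (302,284), with a few mm to go.

```bash
for i in 1; do python3 -m handwheel '{"jaw":[255,255,255],"translation":[[0,0,-0.02],[0,0,-0.01],[0,0,0]],"spin":[0,0,0]}'; done; python3 -m handwheel '{"jaw":[255,255],"translation":[[0,0,-0.02],[0,0,0]],"spin":[0,0]}'
```

```text
time_s: 6.6
ee_pos: [573.1, 7.8, 64.8]
tcp_rot: [-0.568, -3.09, 0.0]
ft_force: [0.3, -0.0, 0.2]
grip_width: -0.003
finger_force: 0.0
time_s: 6.85
ee_pos: [573.1, 7.8, 62.7]
tcp_rot: [-0.568, -3.09, 0.0]
ft_force: [-0.3, 0.6, -0.3]
grip_width: 0.0
finger_force: 0.0
```

```bash
python3 -m handwheel '{"jaw":[255,255],"translation":[[0,0,-0.015],[0,0,0]],"spin":[0,0]}'
```

```text
time_s: 7.1
ee_pos: [573.1, 7.9, 61.3]
tcp_rot: [-0.568, -3.09, 0.0]
ft_force: [-0.3, -0.0, 0.9]
grip_width: 0.001
finger_force: 0.0
```

```bash
python3 -m handwheel '{"jaw":[255,255],"translation":[[0,0,-0.015],[0,0,0]],"spin":[0,0]}'
```

```text
time_s: 7.35
ee_pos: [573.1, 7.8, 59.8]
tcp_rot: [-0.568, -3.09, 0.0]
ft_force: [-0.1, 0.5, -0.4]
grip_width: -0.001
finger_force: 0.0
```

```bash
python3 -m handwheel '{"jaw":[255,255],"translation":[[0,0,0],[0,0,0]],"spin":[0,0]}'
```

```text
time_s: 7.6
ee_pos: [573.2, 7.8, 59.9]
tcp_rot: [0.568, 3.09, -0.0]
ft_force: [0.1, 0.7, -0.2]
grip_width: 0.0
finger_force: 0.0
```

```bash
python3 -m handwheel '{"jaw":[255,255],"translation":[[0,0,-0.02],[0,0,0]],"spin":[0,0]}'
```

```text
time_s: 7.85
ee_pos: [573.0, 7.9, 57.7]
tcp_rot: [-0.568, -3.089, 0.0]
ft_force: [0.1, 0.5, -0.8]
grip_width: 0.001
finger_force: 0.0
```

```bash
python3 -m handwheel '{"jaw":[255,255],"translation":[[0,0,-0.015],[0,0,0]],"spin":[0,0]}'
```

```text
time_s: 8.1
ee_pos: [573.2, 7.8, 56.4]
tcp_rot: [0.568, 3.09, 0.0]
ft_force: [-0.6, -0.1, 2.3]
grip_width: -0.002
finger_force: 1.1
```

Contact. I press 1 mm more and hold.

```bash
python3 -m handwheel '{"jaw":[255,255,255,255,255],"translation":[[0,0,-0.01],[0,0,0],[0,0,0],[0,0,0],[0,0,0]],"spin":[0,0,0,0,0]}'
python3 - <<'E'
from h import *
im=optics.get_image("side")["img"][140:260,280:440,::-1]
cv2.imwrite("pics/a6.png",cv2.resize(im,(640,480),interpolation=cv2.INTER_CUBIC))
E
```

```text
time_s: 8.72
ee_pos: [573.3, 7.8, 55.4]
tcp_rot: [0.568, 3.09, -0.0]
ft_force: [0.6, 0.1, 3.0]
grip_width: -0.002
finger_force: 1.7
```

View pics/a6.png

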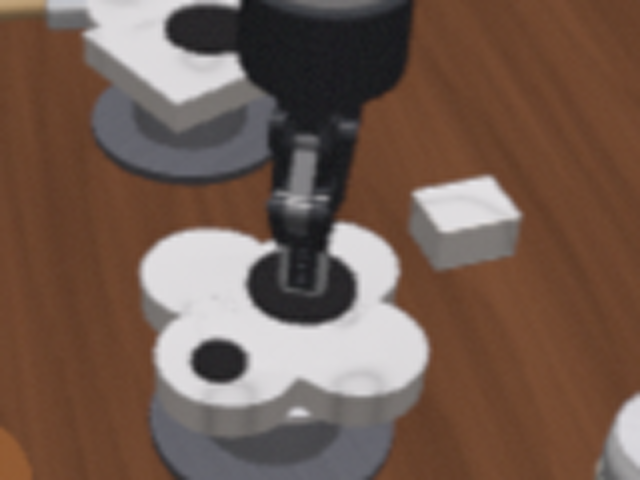

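The tips rest in the middle of the larger disc (about (303,290)) with 3 N. Now I lift off and go to the smaller one.

```bash
python3 -m handwheel '{"jaw":[255,255,255,255,255,255,255,255],"translation":[[0,0,0.1],[0,0,0.15],[0,0,0],[-0.24,-0.22,0],[-0.25,-0.21,0],[0,0,0],[0,0,0],[0,0,0]],"spin":[0,0,0,0,0,0,0,0]}'
```

```text
time_s: 9.78
ee_pos: [525.0, -34.3, 80.4]
tcp_rot: [0.566, 3.09, 0.001]
ft_force: [-0.3, 0.3, 0.6]
grip_width: -0.001
finger_force: 0.0
```

```bash
python3 -m handwheel '{"jaw":[255,255,255,255,255],"translation":[[0,0,-0.08],[0,0,-0.08],[0,0,-0.03],[0,0,0],[0,0,0]],"spin":[0,0,0,0,0]}'
python3 - <<'E'
from h import *
im=optics.get_image("side")["img"][140:260,280:440,::-1]
cv2.imwrite("pics/a7.png",cv2.resize(im,(640,480),interpolation=cv2.INTER_CUBIC))
E
```

```text
time_s: 10.4
ee_pos: [524.3, -35.2, 61.5]
tcp_rot: [0.568, 3.09, -0.0]
ft_force: [-0.5, -0.3, 1.2]
grip_width: 0.004
finger_force: 0.0
```

View pics/a7.png

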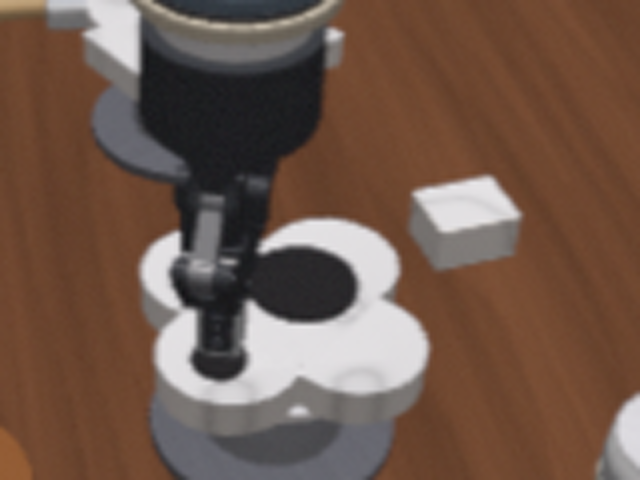

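The tips, near crop (220,352), sit over the smaller disc centred at (219,360), about 5 mm above it. I lower the rest of the way.

```bash
python3 -m handwheel '{"jaw":[255,255,255],"translation":[[0,0,-0.03],[0,0,-0.015],[0,0,0]],"spin":[0,0,0]}'
```

```text
time_s: 10.82
ee_pos: [524.2, -35.2, 56.8]
tcp_rot: [-0.568, -3.09, 0.0]
ft_force: [0.3, -0.1, 0.1]
grip_width: 0.001
finger_force: 0.0
```

```bash
python3 -m handwheel '{"jaw":[255,255],"translation":[[0,0,-0.007],[0,0,0]],"spin":[0,0]}'
```

```text
time_s: 11.08
ee_pos: [524.2, -35.2, 56.3]
tcp_rot: [0.568, 3.09, -0.0]
ft_force: [0.3, 0.5, 1.9]
grip_width: -0.004
finger_force: 1.2
```

```bash
python3 -m handwheel '{"jaw":[255,255,255,255,255],"translation":[[0,0,-0.008],[0,0,0],[0,0,0],[0,0,0],[0,0,0]],"spin":[0,0,0,0,0]}'
```

```text
time_s: 11.7
ee_pos: [524.2, -35.2, 55.4]
tcp_rot: [0.568, 3.09, -0.0]
ft_force: [-0.9, 0.3, 2.7]
grip_width: -0.002
finger_force: 1.7
```

Touched at about 2.7 N for more than 0.5 s. Now I withdraw.

```bash
python3 -m handwheel '{"jaw":[255,255,255,255,255,255,255,255],"translation":[[0,0,0.1],[0,0,0.3],[0,0,0.5],[0,0,0.5],[0,0,0],[0,0,0],[0,0,0],[0,0,0]],"spin":[0,0,0,0,0,0,0,0]}'
python3 - <<'E'
from h import *
im=optics.get_image("side");g=cv2.cvtColor(im["img"],cv2.COLOR_RGB2GRAY)
n,l,st,ce=cv2.connectedComponentsWithStats((g<75).astype(np.uint8),connectivity=4)
for p in((355,211),(335,230)): print(ce[l[p[1],p[0]]].round(1))
robot.close_job()
E
```

```text
time_s: 12.7
ee_pos: [523.6, -35.2, 194.4]
tcp_rot: [-0.568, -3.088, 0.001]
ft_force: [-0.3, -0.6, 1.1]
grip_width: -0.001
finger_force: 0.0
[355.2 210.7]
[334.3 229.3]
the job is handed in; nothing more can be done
```

I touched the four-lobed plaque's larger medallion (about 3 N) and then its smaller one (about 2.7 N), each for over half a second, and withdrew; the side camera afterwards showed both medallions within 0.1 px of where they began, and the job is handed in, with no verdict shown.

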